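# Hang the shoe brush beside the shoehorn

## Robot

A 6-joint arm with a two-finger parallel gripper is mounted at the origin on the work surface. World frame = base frame: x ahead of the robot, y to its left, z up, the work surface at z = 0. Lengths are in m, angles in degrees, forces in N, time in s.
With the tool pointing down it reaches from about 0.4 to 0.825 m from the base axis. Payload 7 kg.
Tool frame: the origin (TCP) lies between the finger pads; the fingertips stand 19 mm ahead of it and the grasp point (between the pads) is the TCP (r.finger_overhang is the distance from the TCP to the fingertips, in m); z points along the fingers, y is the direction in which the jaws open and shut (so a half turn about z gives the same grasp; the last joint's range is limited). The gripper opens to 88 mm and grips with 3 to 60 N. Pads are 19 mm wide; open, the fingers measure 130 mm over their backs; the gripper's body (78 mm by 193 mm) begins 47 mm behind the grasp point.
Start: joints at [83.715, 20.546, 0.682, 0, -70.136, -16.507], TCP at [0.261, 0.622, 0.246] pointing down, gripper open.
Joint ranges: [-176.03, 176.03], [-82.01, 121.73], [-58.28, 71.71], [-173.87, 95.51], [-174.79, -0.11], [-173.66, 173.66]. Speed limits (degrees/s): [136.94, 136.94, 172.46, 180, 180, 180].

## Interface

Orientations are given as [roll, pitch, yaw] about the fixed x, y, z axes, in that order (R = Rz(yaw) Ry(pitch) Rx(roll)).
In Python, from plant import r, optics gives the robot as it stands. The module is installed in compiled form; this text tells all that it offers.
- The arm moves only by the tool step_arm, never from a script. Its argument "increments" is a list of rows, each an object of numbers: "tx", "ty", "tz": the shift along the world's x, y, z in mm; "ax", "ay", "az": the turn, a rotation vector about the world's x, y, z in degrees; "claw": the gripper command: -1 is shut, 1 is fully open, values between are in proportion. In form: [{"tx": .., "ty": .., "tz": .., "ax": .., "ay": .., "az": .., "claw": ..}, ...]. A call has 1 to 12 rows; each row shifts and turns the commanded pose from where the row before left it; what a row does not reach is not made up. A row lasts 1/10 s, in which the tool goes at most 50 mm and 8.59 degrees, less where a joint would pass 70% of its speed; a pose out of reach is approached as far as the arm can. A call with a gripper value outside its range is refused whole. The fingers move at their own pace and stop on an object; "newtons" is the grip in N (left out, the last holds). Time passes only in rows, so rows that do not move let the fingers close. It gives the time, the measured TCP pose, the force and the opening at its end, in the units of the state.
- r.get_state(): the state, without advancing time (a new reading comes with each control period).
- optics.capture(name): name is "side" or "top"; returns a dict with "image" (420x560x3 uint8, blue, green, red), "depth" (420x560 float32, m along the optical axis (not along the pixel's ray), 0 where there is no reading), "fx", "fy", "cx", "cy" (pixels), "distortion" ([k1, k2, p1, p2, k3] as OpenCV has them; the pictures are not rectified), "R" (3x3) and "t" (3): a world point X has camera coordinates R X + t. Camera axes: x right, y down, z forward; pixel columns grow to the right and rows downward; lengths in m; the calibration is good to about 2 mm. A picture is of the moment at which its call begins.
- r.close_job(): hands the job in, once; it reports no verdict.
The state is a dict: "time_s": time; "joints": joint angles; "qd": joint speeds; "joint_torque": joint torques, N m; "tcp_pos": TCP position; "eef_rot": TCP orientation; "contact_force": force on the tool from outside, world axes, zero at the start; "moment": the same for the moment, N m; "gripper_width": finger opening in m.
Only numpy, scipy, OpenCV 4.12 (cv2) and the standard library are available. Lean on these libraries where they do the work, as an engineer would, in place of code of your own. Each camera call takes 0.05 s, during which the arm holds its last target. There are 200 camera calls.

## Task

Hang the shoe brush by its loop on the rack's hook arm, in front of the shoehorn that already hangs there: feel gently along the arm until the loop drops fully home into the free notch, and leave it hanging there upright and still. Press only lightly on the arm, do not dislodge or shift the shoehorn, and leave the mug and the loose polish tin where they are.

Things in the scene. Friction and masses are not known exactly. Their poses are not given: they have to be found in the camera images.
- rack: fixed pine stand; base board 170 x 160 x 18 mm, post 70 mm wide, 30 mm thick, 240 mm high. Origin on the worktop below the post's front face; the post lies on +x. A rigid steel hook arm sticks out level along the rack's -x, at y = 0, end upturned. In these notes d = distance out from the post's face along -x, z = height above the worktop. More than 20 N on the rack or arm is too hard
- rack_root (a point): where the arm meets the post's face (d = 0, z = 207 mm, the level of both notch floors); axes as the rack's. Fixed part of the arm: d 0 to 50 mm, 18 mm wide, underside at z 189, shoulders at z 217, with the shoehorn's notch in its top at d 5.5 to 28.5 mm
- hook_mouth (a point): end of the fixed part of the arm (d = 50, z = 207 mm). From it comes a telescopic bar, 14 mm wide, z 195 to 215 mm, clamped at a length that differs each time and is NOT reported. In its top is the free notch, 23 mm long, 8 mm deep (floor z 207). The notch's centre lies anywhere from d = 62 to 98 mm: find it by sight or feel
- hook_top (a point): point on the arm's middle line at d = 105 mm, z = 215 mm: level of the bar's flat top (land). The bar has 21 mm of land behind the free notch (towards the post) and 46 mm in front of it, then an upturned end 8 mm thick rising to z 225; the bar ends 66 mm in front of the notch's centre
- brush_mid (a point): shoe brush to be hung: its centre, 79 mm above its underside. Stands on its bristles, z up. Head 38 (x) x 70 (y) x 44 mm high, thin neck, on top a wooden loop: rectangular frame 20 mm thick (x), 40 mm wide outside (y), up to 157 mm. Its window runs through along x: 24 mm wide, 90 to 145 mm up. Can be gripped from above across the 40 mm. Same either way round. 0.15 to 0.23 kg
- brush_seat (a point): middle of the underside of the loop's top bar, 145 mm above the brush's underside: the face that rests on the arm; flat, 20 mm long along the arm; the top bar is 12 mm high. Axes as the brush's
- shoehorn_mid (a point): the shoehorn already hanging in the inner notch, its centre: thin steel blade 38 mm wide below, wooden loop like the brush's above (20 x 40 mm, top 10 mm above shoehorn_seat); 145 mm tall; loose, held only by its own weight (about 0.11 kg)
- shoehorn_seat (a point): middle of the underside of the shoehorn's loop top bar, where it rests on the notch floor
- mug_mid (a point): red ceramic mug, 80 mm across, 92 mm high, handle on its +y side; its centre, 46 mm up; bystander
- tin_mid (a point): loose round polish tin, 74 mm across, 26 mm high, its centre; bystander
Mind the look-alikes: they are no part of the job. What is meant by the part that bears shoehorn_mid is not blue, pink or white, and is the smaller of those in its own colour.

How it is judged:
By the outcome, as a careful person would: the job done as asked, in the order asked, and still so for the second after the job is handed in, with the robot touching nothing.
It also fails if it takes over 72 s, if anything falls off the work surface, if the arm or the gripper's body presses on something with over 40 N, if the wrist force passes 120 N, or if a joint passes its speed limit or range.

## Working session

There is one attempt and no reset: what is moved stays moved. The work goes in short steps, Python scripts to look and compute and a tool call to move; the robot and the scene stay as the last step left them, time stands still between calls to the robot, and variables do not carry over. Pictures are saved under pics/ and viewed, about 8 in all and at most 12, crops included, and the job is handed in when it is done.

Besides the shell and the picture viewer there is one more tool, called after ">>>" as name([rows], argument=value, ...), one row to a line, values as JSON. step_arm: Moves the arm, as the interface text tells. Its arguments: {"type":"object","properties":{"increments":{"type":"array","items":{"type":"object","properties":{"tx":{"type":"number"},"ty":{"type":"number"},"tz":{"type":"number"},"ax":{"type":"number"},"ay":{"type":"number"},"az":{"type":"number"},"claw":{"type":"number"}}}},"newtons":{"type":"number"}},"required":["increments"]}

```bash
mkdir -p pics; cat > h.py <<'E'
import numpy as np, cv2
from plant import r, optics
def cap(n):
    c=optics.capture(n); c['K']=np.array([[c['fx'],0,c['cx']],[0,c['fy'],c['cy']],[0,0,1.]]); c['D']=np.array(c['distortion'],float)
    c['R']=np.array(c['R']);c['t']=np.array(c['t']); return c
def ray(c,u,v):
    p=cv2.undistortPoints(np.array([[[u,v]]],float),c['K'],c['D'])[0,0]
    d=c['R'].T@np.array([p[0],p[1],1]); return -c['R'].T@c['t'],d
def plane(c,u,v,z,ax=2):
    o,d=ray(c,u,v); return o+d*(z-o[ax])/d[ax]
def pt(c,u,v):
    o,d=ray(c,u,v); return o+d*float(c['depth'][int(v),int(u)])
def proj(c,X):
    return cv2.projectPoints(np.array(X,float).reshape(-1,3),cv2.Rodrigues(c['R'])[0],c['t'],c['K'],c['D'])[0].reshape(-1,2)
def cloud(c):
    h,w=c['depth'].shape; v,u=np.mgrid[:h,:w]
    p=cv2.undistortPoints(np.stack([u,v],-1).reshape(-1,1,2).astype(float),c['K'],c['D']).reshape(h,w,2)
    P=np.dstack([p,np.ones((h,w))])*c['depth'][...,None]
    return (P-c['t'])@c['R']
E
python3 - <<'E'
from h import *
for n in('side','top'):
    c=cap(n); cv2.imwrite(f'pics/{n}0.png',c['image']); np.savez(f'{n}0.npz',**c)
    print(n,(-c['R'].T@c['t']).round(3),c['R'].round(2).tolist(),c['fx'],(c['depth']>0).mean())
print(r.get_state())
E
```

```text
side [ 0.287 -0.858  0.845] [[0.94, -0.33, 0.01], [-0.18, -0.55, -0.82], [0.27, 0.77, -0.58]] 513.5630972560072 0.9957142857142857
top [0.483 0.03  1.223] [[0.01, -1.0, -0.02], [-1.0, -0.01, -0.09], [0.09, 0.03, -1.0]] 426.3812385477282 0.9961947278911565
{'time_s': 0.1, 'joints': array([ 8.37137080e+01,  2.05879111e+01,  6.39595011e-01, -1.74546986e-02,
       -7.01361550e+01, -1.65047060e+01]), 'qd': array([ 0.00678314, -0.06270519,  0.07658218,  0.02737704, -0.0707594 ,
        0.04786606]), 'joint_torque': array([-1.07988468e-03, -5.84162164e+01,  2.93750489e+01,  7.01557875e+00,
        1.01015886e-02, -5.26879387e-05]), 'tcp_pos': array([0.26136509, 0.62190504, 0.24471504]), 'eef_rot': array([ 1.79914347e+02, -8.26658940e-03, -2.27969347e+01]), 'contact_force': array([ 0.32525674,  0.74199881, -0.00199737]), 'moment': array([-0.05760657,  0.11242989,  0.01231549]), 'gripper_width': 0.08767806837179498}
```

View pics/side0.png

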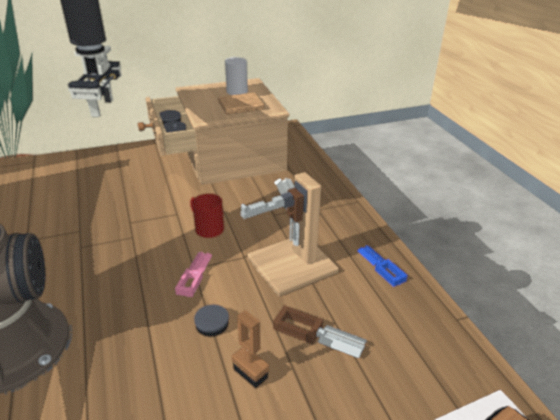

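View pics/top0.png

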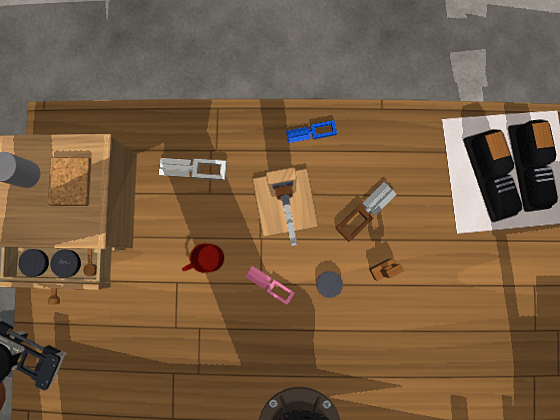

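Side view: the rack's post is near (308,215), its grey arm ends at (245,211), and the small brown shoehorn hangs on it. The brush stands at (250,350), the tin is at (211,320) and the mug at (208,215). Top view: the arm runs from (284,190) to (293,243) and the brush is at (386,268). The brown shoehorn lying on the table is a look-alike.

```bash
python3 - <<'E'
from h import *
for n in('top','side'):
    c=dict(np.load(f'{n}0.npz')); P=cloud(c); 
    x,y,z=P[...,0],P[...,1],P[...,2]
    ok=(c['depth']>0)
    if n=='top': wb=(340,240,420,300); wa=(262,170,305,250)
    else: wb=(225,305,275,390); wa=(238,165,325,275)
    def win(w):
        m=np.zeros_like(ok); m[w[1]:w[3],w[0]:w[2]]=1; return m&ok
    print(n)
    m=win(wb)
    for lo,hi in((.005,.05),(.03,.05),(.08,.145),(.145,.175)):
        q=P[m&(z>lo)&(z<hi)]
        if len(q)>5:
            rect=cv2.minAreaRect((q[:,:2]*1000).astype(np.float32)); print('brush',lo,len(q),q.mean(0).round(4),np.round(rect[0],1),np.round(rect[1],1),round(rect[2],1), q[:,2].max().round(4))
    m=win(wa)
    for lo,hi in((.195,.222),(.222,.232),(.235,.25)):
        q=P[m&(z>lo)&(z<hi)]
        if len(q)>5:
            rect=cv2.minAreaRect((q[:,:2]*1000).astype(np.float32)); print('rack',lo,len(q),q.mean(0).round(4),np.round(rect[0],1),np.round(rect[1],1),round(rect[2],1))
            if n=='top': print(np.round(cv2.boxPoints(rect),1).tolist())
    q=P[m&(z>.012)&(z<.025)]
    rect=cv2.minAreaRect((q[:,:2]*1000).astype(np.float32)); print('base',np.round(rect[0],1),np.round(rect[1],1),round(rect[2],1))
    for nm,w in(('tin',(310,265,345,300)if n=='top' else (190,300,232,338)),('mug',(182,240,228,276) if n=='top' else(188,192,226,240))):
        q=P[win(w)&(z>.012)]; print(nm,q.min(0).round(3),q.max(0).round(3))
    # zoom
    w=(250,165,330,255) if n=='top' else (235,165,335,280)
    im=c['image'][w[1]:w[3],w[0]:w[2]]; im=cv2.resize(im,None,fx=4.8,fy=4.8,interpolation=cv2.INTER_CUBIC)
    w=(350,240,420,300) if n=='top' else (215,305,285,390)
    im2=c['image'][w[1]:w[3],w[0]:w[2]]; im2=cv2.resize(im2,None,fx=4.5,fy=4.5,interpolation=cv2.INTER_CUBIC)
    H=max(im.shape[0],im2.shape[0]); pad=lambda a:cv2.copyMakeBorder(a,0,H-a.shape[0],0,0,cv2.BORDER_CONSTANT)
    I=np.hstack([pad(im),pad(im2)])[:600,:800]
    cv2.imwrite(f'pics/{n}z.png',I)
E
```

```text
top
brush 0.005 374 [ 0.447  -0.2062  0.0299] [ 446.7 -222.5] [227.4 166.7] 89.4 0.0498
brush 0.03 221 [ 0.4522 -0.2186  0.0427] [ 492.7 -203.3] [134.7  72.7] 32.6 0.0498
brush 0.08 82 [ 0.4516 -0.2215  0.1069] [ 455.5 -223.9] [18.2 43.8] 50.3 0.1444
brush 0.145 139 [ 0.4498 -0.2281  0.1564] [ 449.8 -229.1] [20.7 38.9] 29.0 0.1621
rack 0.195 505 [0.6007 0.0406 0.2147] [582.9  39.2] [151.7  66.2] 10.3
[[502.3999938964844, 58.20000076293945], [514.2000122070312, -6.900000095367432], [663.5, 20.100000381469727], [651.7000122070312, 85.19999694824219]]
rack 0.222 61 [0.6195 0.0448 0.2276] [583.1  37.6] [150.8  65.1] 11.2
[[502.79998779296875, 54.900001525878906], [515.5, -9.0], [663.4000244140625, 20.299999237060547], [650.7999877929688, 84.19999694824219]]
rack 0.235 351 [0.6696 0.0555 0.2398] [669.3  54.4] [32.3 68.6] 4.5
[[650.5, 87.30000305175781], [656.0, 18.899999618530273], [688.0999755859375, 21.399999618530273], [682.7000122070312, 89.80000305175781]]
base [634.8  51.8] [189.4 120.7] 0.8
tin [ 0.371 -0.115  0.017] [ 0.441 -0.042  0.032]
mug [0.438 0.221 0.012] [0.514 0.326 0.098]
side
brush 0.005 922 [ 0.4473 -0.2287  0.0321] [ 453.9 -171.7] [181.8 110.4] 66.4 0.0499
brush 0.03 581 [ 0.4475 -0.2389  0.041 ] [ 448.5 -231.2] [38.2 71.5] 28.5 0.0499
brush 0.08 523 [ 0.448  -0.2355  0.1084] [ 448.7 -231.2] [22.2 42.2] 27.5 0.1449
brush 0.145 272 [ 0.4483 -0.233   0.1538] [ 449.1 -230.4] [22.3 41.8] 27.1 0.1589
rack 0.195 927 [0.6025 0.0311 0.2092] [599.5  44. ] [183.5  58.9] 0.7
rack 0.222 129 [0.6516 0.0368 0.2272] [600.1  24.2] [171.6  69.2] 21.0
rack 0.235 235 [0.6701 0.0496 0.2386] [671.9  52.4] [31.6 72.3] 9.0
base [652.8 245.3] [528.2 187.8] 82.6
tin [ 0.37  -0.118  0.012] [ 0.442 -0.041  0.028]
mug [0.437 0.214 0.012] [0.516 0.324 0.094]
```

View pics/topz.png

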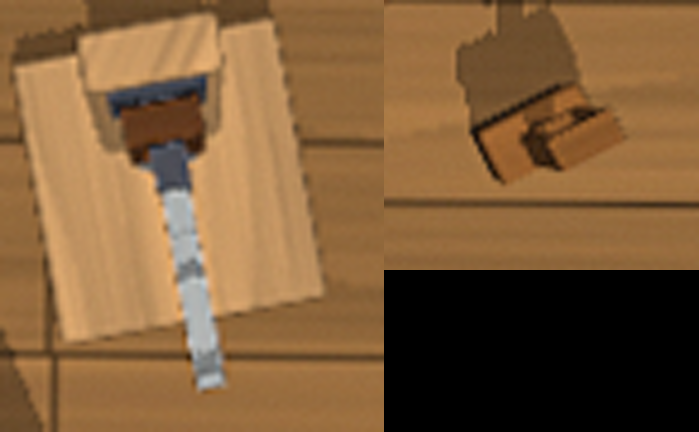

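View pics/sidez.png

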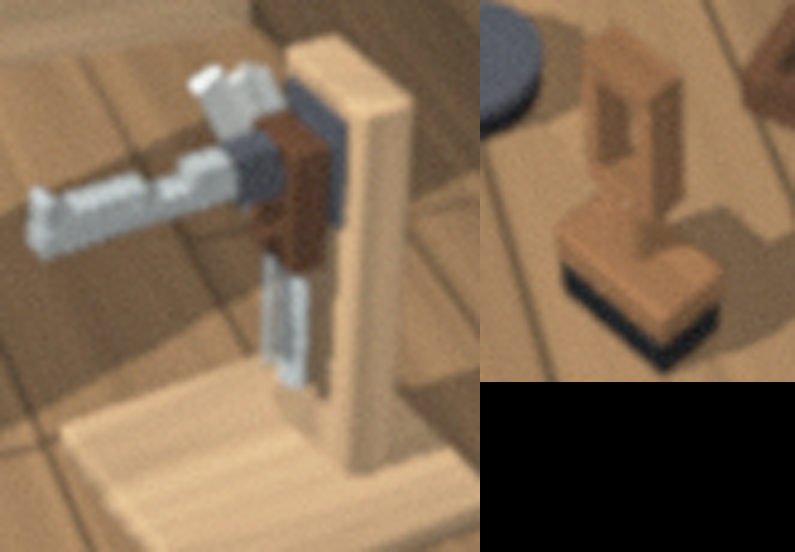

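Top crop: the notch shows at crop (190,265), which is px (289.6,220), and the bar end at about px (294,245). Side crop: the notch is at about px (269,205). It lies roughly mid-bar, and the shoehorn sits in the inner notch. The white piece behind the arm at (230,100) needs care only if it stands close to it.

```bash
python3 - <<'E'
from h import *
c=dict(np.load('top0.npz')); s=dict(np.load('side0.npz'))
P=cloud(c);Q=cloud(s)
# arm pixels in top: greyish (low saturation), window
hsv=cv2.cvtColor(c['image'],cv2.COLOR_BGR2HSV); m=(hsv[...,1]<70)&(hsv[...,2]>80)
w=np.zeros_like(m); w[203:250,278:302]=1; m&=w
v,u=np.nonzero(m); X=np.array([plane(c,a,b,.215) for a,b in zip(u,v)])
mu=X.mean(0); d=np.linalg.svd((X-mu)[:,:2])[2][0]; d*=np.sign(d[0]); n=np.array([-d[1],d[0]])
print('bar n',len(X),'mid',mu.round(4),'yaw',np.degrees(np.arctan2(d[1],d[0])).round(1),'along',((X-mu)[:,:2]@d).min().round(4),((X-mu)[:,:2]@d).max().round(4),'wid',np.ptp((X-mu)[:,:2]@n).round(4))
# post top yaw from depth of both
for nm,PP,ww in(('top',P,(262,165,305,190)),('side',Q,(290,170,325,195))):
    q=PP[ww[1]:ww[3],ww[0]:ww[2]].reshape(-1,3); q=q[(q[:,2]>.232)&(q[:,2]<.248)]
    rc=cv2.minAreaRect((q[:,:2]*1000).astype(np.float32)); print('post',nm,np.round(rc[0],1),np.round(rc[1],1),rc[2],cv2.boxPoints(rc).round(1).tolist())
for nm,px in(('notch',(289.6,220)),('tip',(294.2,245)),('fixedend',(287,204))): print(nm,plane(c,*px,.211).round(4))
# base board corners top view crop
for px in((15,65),(68,340),(322,292),(272,22)): print('base',plane(c,250+px[0]/4.8,165+px[1]/4.8,.018).round(4))
# side: height profile along the bar, using depth points near the bar line
h2=cv2.cvtColor(s['image'],cv2.COLOR_BGR2HSV)
o=mu[:2]
A=(Q[...,:2]-o)@d;B=(Q[...,:2]-o)@n;Z=Q[...,2]
for a in np.arange(-.07,.08,.005):
    k=(abs(A-a)<.0025)&(abs(B)<.009)&(Z>.18)&(Z<.235)
    k2=(abs((P[...,:2]-o)@d-a)<.0025)&(abs((P[...,:2]-o)@n)<.006)&(P[...,2]>.18)&(P[...,2]<.235)
    print(round(a,3),np.percentile(Z[k],90).round(4) if k.any() else None, np.percentile(P[...,2][k2],50).round(4) if k2.any() else None)
# white thing
print('white',[Q[y,x].round(3).tolist() for x,y in((278,185),(283,186),(288,184))])
E
```

```text
bar n 259 mid [0.5586 0.0318 0.215 ] yaw 11.4 along -0.0505 0.0533 wid 0.0165
post top [669.3  54.4] [34.2 69.4] 10.913570404052734 [[646.0, 85.19999694824219], [659.0999755859375, 17.100000381469727], [692.7000122070312, 23.600000381469727], [679.5999755859375, 91.69999694824219]]
post side [668.7  52. ] [36.7 71.6] 11.70349407196045 [[643.4000244140625, 83.30000305175781], [657.9000244140625, 13.300000190734863], [693.9000244140625, 20.700000762939453], [679.4000244140625, 90.80000305175781]]
notch [0.5691 0.0323 0.211 ]
tip [0.5098 0.0208 0.211 ]
fixedend [0.6074 0.0388 0.211 ]
base [0.7039 0.1385 0.018 ]
base [0.5398 0.1043 0.018 ]
base [ 0.5696 -0.0451  0.018 ]
base [ 0.731  -0.0149  0.018 ]
-0.07 None None
-0.065 None None
-0.06 None None
-0.055 None None
-0.05 0.2214 0.2233
-0.045 0.2226 0.2253
-0.04 0.2148 0.216
-0.035 0.2142 0.2159
-0.03 0.2148 0.2156
-0.025 0.215 0.2152
-0.02 0.2143 0.2153
-0.015 0.2152 0.2148
-0.01 0.2148 0.2153
-0.005 0.2154 0.2156
0.0 0.2156 0.2162
0.005 0.2133 0.2096
0.01 0.2079 0.208
0.015 0.2068 0.2073
0.02 0.2077 0.2067
0.025 0.2145 0.2086
0.03 0.2152 0.216
0.035 0.2147 0.2144
0.04 0.2151 0.2158
0.045 0.2148 0.2159
0.05 0.2167 0.2151
0.055 0.2163 0.2174
0.06 0.2171 0.2166
0.065 0.2169 0.2179
0.07 0.2167 0.2168
0.075 0.2167 0.2164
0.08 0.2172 0.2167
white [[0.717, 0.389, 0.015], [0.727, 0.372, 0.019], [0.744, 0.374, 0.022]]
```

>>> step_arm([
  {"tx": 14, "ty": -35, "tz": 5, "az": 3, "claw": 1},
  {"tx": 14, "ty": -35, "tz": 5, "az": 3},
  {"tx": 14, "ty": -35, "tz": 5, "az": 3},
  {"tx": 14, "ty": -35, "tz": 5, "az": 3},
  {"tx": 14, "ty": -35, "tz": 5, "az": 3},
  {"tx": 14, "ty": -35, "tz": 5, "az": 3},
  {"tx": 14, "ty": -35, "tz": 5, "az": 3},
  {"tx": 14, "ty": -35, "tz": 5, "az": 3},
  {"tx": 14, "ty": -35, "tz": 5, "az": 3},
  {"tx": 14, "ty": -35, "tz": 5, "az": 3},
  {"tx": 14, "ty": -35, "tz": 5, "az": 3},
  {"tx": 14, "ty": -35, "tz": 5, "az": 3},
])

```text
$.increments[0]: bad value
```

>>> step_arm([
  {"tx": 2, "ty": -35, "tz": 0, "az": 2, "claw": 1},
  {"tx": 2, "ty": -35, "az": 2},
  {"tx": 2, "ty": -35, "az": 2},
  {"tx": 2, "ty": -35, "az": 2},
  {"tx": 2, "ty": -35, "az": 2},
  {"tx": 2, "ty": -35, "az": 2},
  {"tx": 2, "ty": -35, "az": 2},
  {"tx": 2, "ty": -35},
  {"tx": 2, "ty": -35},
  {"tx": 2, "ty": -35},
  {"tx": 0, "ty": -35},
  {"tx": 0, "ty": -35},
])

```text
$.increments[0]: bad value
```

>>> step_arm([
  {"tz": 0},
  {"tz": 0},
  {"tz": 0},
])

```text
$.increments[0]: bad value
```

>>> step_arm([
  {"tx": 14, "ty": -35, "tz": 5, "ax": 0, "ay": 0, "az": 3, "claw": 1},
  {"tx": 14, "ty": -35, "tz": 5, "ax": 0, "ay": 0, "az": 3, "claw": 1},
  {"tx": 14, "ty": -35, "tz": 5, "ax": 0, "ay": 0, "az": 3, "claw": 1},
  {"tx": 14, "ty": -35, "tz": 5, "ax": 0, "ay": 0, "az": 3, "claw": 1},
  {"tx": 14, "ty": -35, "tz": 5, "ax": 0, "ay": 0, "az": 3, "claw": 1},
  {"tx": 14, "ty": -35, "tz": 5, "ax": 0, "ay": 0, "az": 3, "claw": 1},
  {"tx": 14, "ty": -35, "tz": 5, "ax": 0, "ay": 0, "az": 3, "claw": 1},
  {"tx": 14, "ty": -35, "tz": 5, "ax": 0, "ay": 0, "az": 3, "claw": 1},
  {"tx": 14, "ty": -35, "tz": 5, "ax": 0, "ay": 0, "az": 3, "claw": 1},
  {"tx": 14, "ty": -35, "tz": 5, "ax": 0, "ay": 0, "az": 3, "claw": 1},
  {"tx": 14, "ty": -35, "tz": 5, "ax": 0, "ay": 0, "az": 3, "claw": 1},
  {"tx": 14, "ty": -35, "tz": 5, "ax": 0, "ay": 0, "az": 3, "claw": 1},
])

```text
time_s: 1.3
tcp_pos: [0.4296, 0.2007, 0.3057]
eef_rot: [-180.0, 0.0, 13.3]
contact_force: [1.0, 0.3, 0.3]
gripper_width: 0.088
```

>>> step_arm([
  {"tx": 2, "ty": -36, "tz": 0, "ax": 0, "ay": 0, "az": 2, "claw": 1},
  {"tx": 2, "ty": -36, "tz": 0, "ax": 0, "ay": 0, "az": 2, "claw": 1},
  {"tx": 2, "ty": -36, "tz": 0, "ax": 0, "ay": 0, "az": 2, "claw": 1},
  {"tx": 2, "ty": -36, "tz": 0, "ax": 0, "ay": 0, "az": 2, "claw": 1},
  {"tx": 2, "ty": -36, "tz": 0, "ax": 0, "ay": 0, "az": 2, "claw": 1},
  {"tx": 2, "ty": -36, "tz": -5, "ax": 0, "ay": 0, "az": 2, "claw": 1},
  {"tx": 2, "ty": -36, "tz": -10, "ax": 0, "ay": 0, "az": 1, "claw": 1},
  {"tx": 2, "ty": -36, "tz": -10, "ax": 0, "ay": 0, "az": 1, "claw": 1},
  {"tx": 2, "ty": -36, "tz": -10, "ax": 0, "ay": 0, "az": 1, "claw": 1},
  {"tx": 1, "ty": -36, "tz": -10, "ax": 0, "ay": 0, "az": 0, "claw": 1},
  {"tx": 0, "ty": -36, "tz": -10, "ax": 0, "ay": 0, "az": 0, "claw": 1},
  {"tx": 0, "ty": -36, "tz": 0, "ax": 0, "ay": 0, "az": 0, "claw": 1},
])

```text
time_s: 2.5
tcp_pos: [0.4473, -0.231, 0.2489]
eef_rot: [-179.9, 0.1, 28.2]
contact_force: [0.5, 1.1, 0.1]
gripper_width: 0.0874
```

>>> step_arm([
  {"tx": 0, "ty": 0, "tz": 0, "ax": 0, "ay": 0, "az": 0, "claw": 1},
  {"tx": 0, "ty": 0, "tz": 0, "ax": 0, "ay": 0, "az": 0, "claw": 1},
])

```text
time_s: 2.7
tcp_pos: [0.448, -0.2304, 0.25]
eef_rot: [-180.0, 0.1, 28.1]
contact_force: [-0.3, 0.5, -0.2]
gripper_width: 0.0877
```

```bash
python3 - <<'E'
from h import *
c=cap('side'); P=cloud(c)
w=P[300:395,220:280]; 
for lo,hi in((.03,.05),(.092,.158),(.148,.162)):
    q=w[(w[...,2]>lo)&(w[...,2]<hi)]
    rc=cv2.minAreaRect((q[:,:2]*1000).astype(np.float32)); print(np.round(rc[0],1),np.round(rc[1],1),round(rc[2],1),len(q))
im=c['image'][250:395,180:330]; cv2.imwrite('pics/s2.png',cv2.resize(im,None,fx=4,fy=4,interpolation=cv2.INTER_CUBIC))
E
```

```text
[ 448.8 -230.9] [39.1 71.8] 27.6 588
[ 449.8 -230.7] [23.3 42.2] 27.2 638
[ 449.7 -230.5] [23.2 40.7] 26.9 248
```

View pics/s2.png

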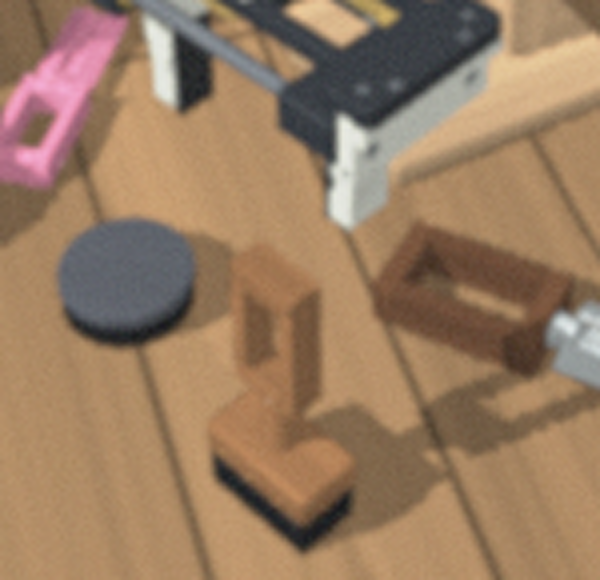

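The fingers straddle the brush with the jaw line along its width, and the loop top is at crop (275,265). Going down to grip it.

>>> step_arm([
  {"tx": 1.5, "ty": 0, "tz": -20, "ax": 0, "ay": 0, "az": -0.5, "claw": 1},
  {"tx": 0, "ty": 0, "tz": -20, "ax": 0, "ay": 0, "az": 0, "claw": 1},
  {"tx": 0, "ty": 0, "tz": -20, "ax": 0, "ay": 0, "az": 0, "claw": 1},
  {"tx": 0, "ty": 0, "tz": -20, "ax": 0, "ay": 0, "az": 0, "claw": 1},
  {"tx": 0, "ty": 0, "tz": -10, "ax": 0, "ay": 0, "az": 0, "claw": 1},
  {"tx": 0, "ty": 0, "tz": -10, "ax": 0, "ay": 0, "az": 0, "claw": 1},
  {"tx": 0, "ty": 0, "tz": 0, "ax": 0, "ay": 0, "az": 0, "claw": 1},
])

```text
time_s: 3.45
tcp_pos: [0.4497, -0.2292, 0.1498]
eef_rot: [-179.9, 0.1, 27.7]
contact_force: [0.2, 0.8, 0.4]
gripper_width: 0.0879
```

>>> step_arm([
  {"tx": 0, "ty": 0, "tz": 0, "ax": 0, "ay": 0, "az": 0, "claw": -1},
  {"tx": 0, "ty": 0, "tz": 0, "ax": 0, "ay": 0, "az": 0, "claw": -1},
  {"tx": 0, "ty": 0, "tz": 0, "ax": 0, "ay": 0, "az": 0, "claw": -1},
  {"tx": 0, "ty": 0, "tz": 0, "ax": 0, "ay": 0, "az": 0, "claw": -1},
  {"tx": 0, "ty": 0, "tz": 0, "ax": 0, "ay": 0, "az": 0, "claw": -1},
  {"tx": 0, "ty": 0, "tz": 0, "ax": 0, "ay": 0, "az": 0, "claw": -1},
  {"tx": 0, "ty": 0, "tz": 0, "ax": 0, "ay": 0, "az": 0, "claw": -1},
  {"tx": 0, "ty": 0, "tz": 0, "ax": 0, "ay": 0, "az": 0, "claw": -1},
], newtons=25)

```text
time_s: 4.25
tcp_pos: [0.45, -0.2298, 0.1506]
eef_rot: [180.0, 0.0, 27.7]
contact_force: [0.4, 0.4, 0.6]
gripper_width: 0.0396
```

>>> step_arm([
  {"tx": 0, "ty": 0, "tz": 10, "ax": 0, "ay": 0, "az": 0, "claw": -1},
  {"tx": 0, "ty": 0, "tz": 19, "ax": 0, "ay": 0, "az": 0, "claw": -1},
  {"tx": 0, "ty": 0, "tz": 19, "ax": 0, "ay": 0, "az": 0, "claw": -1},
  {"tx": 0, "ty": 0, "tz": 19, "ax": 0, "ay": 0, "az": 0, "claw": -1},
  {"tx": 0, "ty": 0, "tz": 19, "ax": 0, "ay": 0, "az": 0, "claw": -1},
  {"tx": 0, "ty": 5, "tz": 0, "ax": 0, "ay": 0, "az": 0, "claw": -1},
  {"tx": 0, "ty": 15, "tz": 0, "ax": 0, "ay": 0, "az": -2, "claw": -1},
  {"tx": 0, "ty": 20, "tz": 0, "ax": 0, "ay": 0, "az": -2, "claw": -1},
  {"tx": 1, "ty": 20, "tz": 0, "ax": 0, "ay": 0, "az": -2, "claw": -1},
  {"tx": 1, "ty": 20, "tz": 0, "ax": 0, "ay": 0, "az": -2, "claw": -1},
  {"tx": 1, "ty": 20, "tz": 0, "ax": 0, "ay": 0, "az": -2, "claw": -1},
  {"tx": 1, "ty": 20, "tz": 0, "ax": 0, "ay": 0, "az": -2, "claw": -1},
])

```text
time_s: 5.45
tcp_pos: [0.4534, -0.1087, 0.2359]
eef_rot: [-180.0, 0.1, 15.6]
contact_force: [-1.0, 0.6, -1.7]
gripper_width: 0.0395
```

>>> step_arm([
  {"tx": 1, "ty": 20, "tz": 0, "ax": 0, "ay": 0, "az": -2, "claw": -1},
  {"tx": 1, "ty": 20, "tz": 0, "ax": 0, "ay": 0, "az": -2, "claw": -1},
  {"tx": 0, "ty": 20, "tz": 0, "ax": 0, "ay": 0, "az": -0.5, "claw": -1},
  {"tx": 0, "ty": 20, "tz": 0, "ax": 0, "ay": 0, "az": 0, "claw": -1},
  {"tx": 0, "ty": 20, "tz": 0, "ax": 0, "ay": 0, "az": 0, "claw": -1},
  {"tx": 0, "ty": 15, "tz": 0, "ax": 0, "ay": 0, "az": 0, "claw": -1},
  {"tx": 0, "ty": 6, "tz": 0, "ax": 0, "ay": 0, "az": 0, "claw": -1},
  {"tx": 0, "ty": 0, "tz": 0, "ax": 0, "ay": 0, "az": 0, "claw": -1},
  {"tx": 0, "ty": 0, "tz": 0, "ax": 0, "ay": 0, "az": 0, "claw": -1},
  {"tx": 0, "ty": 0, "tz": 0, "ax": 0, "ay": 0, "az": 0, "claw": -1},
])

```text
time_s: 6.45
tcp_pos: [0.4559, 0.0108, 0.2364]
eef_rot: [180.0, 0.0, 11.2]
contact_force: [0.2, -0.1, -1.3]
gripper_width: 0.04
```

```bash
python3 - <<'E'
from h import *
st=r.get_state(); print({k:np.round(st[k],4) for k in('tcp_pos','eef_rot','contact_force','moment','gripper_width')})
c=cap('side'); P=cloud(c)
a=np.radians(11.2); d=np.array([np.cos(a),np.sin(a)]); n=np.array([-d[1],d[0]])
T=st['tcp_pos'][:2]; A=(P[...,:2]-T)@d; B=(P[...,:2]-T)@n
k=(abs(A)<.045)&(abs(B)<.06)&(P[...,2]>.06)&(P[...,2]<.245)
for lo in np.arange(.06,.245,.01):
    q=k&(P[...,2]>=lo)&(P[...,2]<lo+.01)
    if q.sum()>5: print(lo.round(3),q.sum(),np.percentile(A[q],[3,97]).round(4),np.percentile(B[q],[3,97]).round(4))
v,u=np.nonzero(k); print(u.min(),u.max(),v.min(),v.max())
cv2.imwrite('pics/s3.png',cv2.resize(c['image'][140:300,140:340],None,fx=3.7,fy=3.7,interpolation=cv2.INTER_CUBIC))
E
```

```text
{'tcp_pos': array([0.4559, 0.0108, 0.2364]), 'eef_rot': array([1.799956e+02, 1.660000e-02, 1.117640e+01]), 'contact_force': array([ 0.1833, -0.0689, -1.322 ]), 'moment': array([-0.0603,  0.0622,  0.012 ]), 'gripper_width': np.float64(0.04)}
0.08 23 [-0.0182  0.0146] [-0.0337  0.0194]
0.09 85 [-0.0193  0.0133] [-0.0341  0.0252]
0.1 84 [-0.0191  0.0128] [-0.0348  0.027 ]
0.11 73 [-0.0199  0.0147] [-0.036   0.0253]
0.12 263 [-0.0198  0.0158] [-0.0355  0.0301]
0.13 82 [-0.0169  0.0135] [-0.033   0.0278]
0.14 26 [-0.0085  0.0051] [-0.0097  0.001 ]
0.15 24 [-0.009   0.0052] [-0.0096  0.0032]
0.16 26 [-0.0112  0.007 ] [-0.0211  0.0142]
0.17 73 [-0.0112  0.0068] [-0.021   0.0169]
0.18 57 [-0.0112  0.0082] [-0.0212  0.0168]
0.19 60 [-0.0111  0.0089] [-0.0219  0.0152]
0.2 53 [-0.0109  0.0051] [-0.0225  0.0192]
0.21 34 [-0.0118 -0.001 ] [-0.0314  0.0253]
0.22 72 [-0.0113  0.0093] [-0.0377  0.0327]
0.23 67 [-0.0113  0.0098] [-0.0375  0.0275]
0.24 23 [-0.0107  0.0081] [-0.0382  0.0071]
207 235 202 273
```

View pics/s3.png

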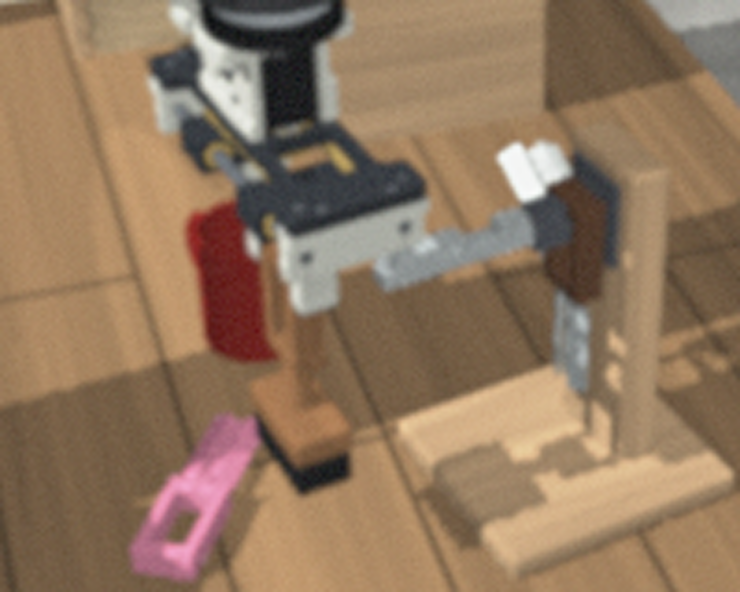

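The brush is held upright and aligned with the arm, at crop (300,400) in front of the arm tip at (380,275). Measured offsets from the TCP are 2 mm or less. Threading the loop now.

>>> step_arm([
  {"tx": 9.8, "ty": 1.94, "tz": 0, "ax": 0, "ay": 0, "az": 0, "claw": -1},
  {"tx": 9.8, "ty": 1.94, "tz": 0, "ax": 0, "ay": 0, "az": 0, "claw": -1},
  {"tx": 9.8, "ty": 1.94, "tz": 0, "ax": 0, "ay": 0, "az": 0, "claw": -1},
  {"tx": 9.8, "ty": 1.94, "tz": 0, "ax": 0, "ay": 0, "az": 0, "claw": -1},
  {"tx": 4.9, "ty": 0.97, "tz": 0, "ax": 0, "ay": 0, "az": 0, "claw": -1},
  {"tx": 4.9, "ty": 0.97, "tz": 0, "ax": 0, "ay": 0, "az": 0, "claw": -1},
  {"tx": 4.9, "ty": 0.97, "tz": 0, "ax": 0, "ay": 0, "az": 0, "claw": -1},
  {"tx": 4.9, "ty": 0.97, "tz": 0, "ax": 0, "ay": 0, "az": 0, "claw": -1},
  {"tx": 0, "ty": 0, "tz": 0, "ax": 0, "ay": 0, "az": 0, "claw": -1},
])

```text
time_s: 7.4
tcp_pos: [0.5153, 0.023, 0.2365]
eef_rot: [180.0, -0.0, 11.2]
contact_force: [0.6, 0.4, -1.6]
gripper_width: 0.04
```

```bash
python3 - <<'E'
from h import *
st=r.get_state(); print({k:np.round(st[k],4) for k in('tcp_pos','contact_force','moment')})
c=cap('side')
cv2.imwrite('pics/s4.png',cv2.resize(c['image'][160:270,200:340],None,fx=5,fy=5,interpolation=cv2.INTER_CUBIC))
E
```

```text
{'tcp_pos': array([0.5153, 0.023 , 0.2365]), 'contact_force': array([ 0.6201,  0.3758, -1.6019]), 'moment': array([-0.0412, -0.066 ,  0.0208])}
```

View pics/s4.png

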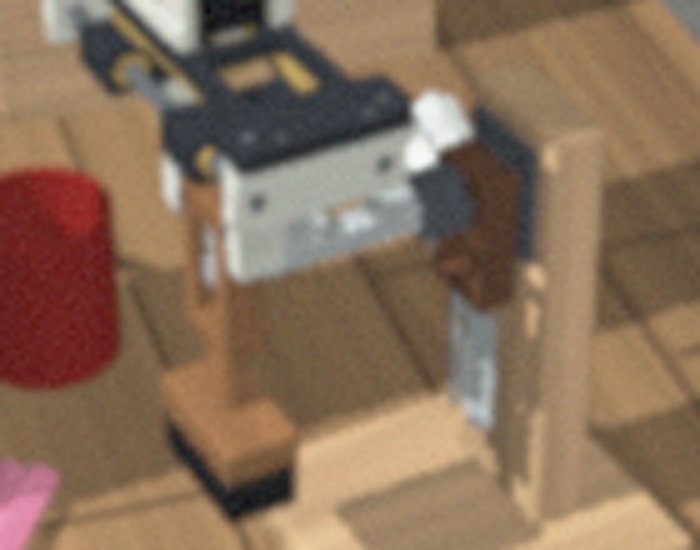

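The loop is threaded over the bar end with no contact force. The near jaw's white bracket reaches forward to crop (420,130), so I'll measure how close it would come to the shoehorn and post.

```bash
python3 - <<'E'
from h import *
st=r.get_state()
a=np.radians(11.2); d=np.array([np.cos(a),np.sin(a)]); n=np.array([-d[1],d[0]]); T=st['tcp_pos']
for nm in('side','top'):
    P=cloud(cap(nm)); A=(P[...,:2]-T[:2])@d; B=(P[...,:2]-T[:2])@n; Z=P[...,2]-T[2]
    k=(abs(A)<.075)&(abs(B)<.11)&(B<-.02 if nm=='side' else True)
    for lo in np.arange(-.02,.12,.01):
        q=k&(Z>=lo)&(Z<lo+.01)
        if q.sum()>5: print(nm,lo.round(3),q.sum(),np.percentile(A[q],[2,98]).round(3),np.percentile(B[q],[2,98]).round(3))
E
```

```text
side -0.02 32 [-0.012  0.01 ] [-0.037 -0.021]
side -0.01 46 [-0.012  0.01 ] [-0.038 -0.022]
side 0.0 29 [-0.012  0.009] [-0.038 -0.025]
side 0.04 58 [-0.038  0.038] [-0.09  -0.084]
side 0.05 194 [-0.039  0.036] [-0.09  -0.028]
side 0.06 210 [-0.039  0.037] [-0.092 -0.024]
side 0.07 243 [-0.039  0.037] [-0.097 -0.023]
side 0.08 658 [-0.038  0.035] [-0.098 -0.021]
side 0.09 43 [-0.035  0.036] [-0.098 -0.021]
top 0.08 186 [-0.038  0.035] [-0.096 -0.071]
top 0.09 123 [-0.038  0.036] [-0.095 -0.071]
```

>>> step_arm([
  {"tx": 9.8, "ty": 1.94, "tz": 0, "ax": 0, "ay": 0, "az": 0, "claw": -1},
  {"tx": 9.8, "ty": 1.94, "tz": 0, "ax": 0, "ay": 0, "az": 0, "claw": -1},
  {"tx": 9.8, "ty": 1.94, "tz": 0, "ax": 0, "ay": 0, "az": 0, "claw": -1},
  {"tx": 6.9, "ty": 1.36, "tz": 0, "ax": 0, "ay": 0, "az": 0, "claw": -1},
  {"tx": 0, "ty": 0, "tz": -4, "ax": 0, "ay": 0, "az": 0, "claw": -1},
  {"tx": 0, "ty": 0, "tz": -4, "ax": 0, "ay": 0, "az": 0, "claw": -1},
  {"tx": 0, "ty": 0, "tz": -3, "ax": 0, "ay": 0, "az": 0, "claw": -1},
  {"tx": 0, "ty": 0, "tz": -1, "ax": 0, "ay": 0, "az": 0, "claw": -1},
  {"tx": 0, "ty": 0, "tz": 0, "ax": 0, "ay": 0, "az": 0, "claw": -1},
  {"tx": 0, "ty": 0, "tz": 0, "ax": 0, "ay": 0, "az": 0, "claw": -1},
])

```text
time_s: 8.55
tcp_pos: [0.5511, 0.0301, 0.2248]
eef_rot: [-180.0, -0.0, 11.2]
contact_force: [-0.4, 0.0, -1.9]
gripper_width: 0.0398
```

>>> step_arm([
  {"tx": 0, "ty": 0, "tz": -1, "ax": 0, "ay": 0, "az": 0, "claw": -1},
  {"tx": 0, "ty": 0, "tz": 0, "ax": 0, "ay": 0, "az": 0, "claw": -1},
  {"tx": 0, "ty": 0, "tz": 0, "ax": 0, "ay": 0, "az": 0, "claw": -1},
])

```text
time_s: 8.85
tcp_pos: [0.5511, 0.0301, 0.2236]
eef_rot: [-180.0, -0.0, 11.2]
contact_force: [-0.8, -0.2, -1.9]
gripper_width: 0.0397
```

>>> step_arm([
  {"tx": 0, "ty": 0, "tz": -1, "ax": 0, "ay": 0, "az": 0, "claw": -1},
  {"tx": 0, "ty": 0, "tz": 0, "ax": 0, "ay": 0, "az": 0, "claw": -1},
  {"tx": 0, "ty": 0, "tz": 0, "ax": 0, "ay": 0, "az": 0, "claw": -1},
])

```text
time_s: 9.15
tcp_pos: [0.5511, 0.0301, 0.2225]
eef_rot: [180.0, 0.0, 11.2]
contact_force: [-0.2, -0.2, -1.0]
gripper_width: 0.0397
```

>>> step_arm([
  {"tx": 0, "ty": 0, "tz": -1, "ax": 0, "ay": 0, "az": 0, "claw": -1},
  {"tx": 0, "ty": 0, "tz": 0, "ax": 0, "ay": 0, "az": 0, "claw": -1},
  {"tx": 0, "ty": 0, "tz": 0, "ax": 0, "ay": 0, "az": 0, "claw": -1},
])

```text
time_s: 9.45
tcp_pos: [0.5511, 0.0301, 0.2215]
eef_rot: [180.0, 0.0, 11.2]
contact_force: [0.8, 0.2, -1.5]
gripper_width: 0.0401
```

>>> step_arm([
  {"tx": 0, "ty": 0, "tz": -0.5, "ax": 0, "ay": 0, "az": 0, "claw": -1},
  {"tx": 0, "ty": 0, "tz": 0, "ax": 0, "ay": 0, "az": 0, "claw": -1},
  {"tx": 0, "ty": 0, "tz": 0, "ax": 0, "ay": 0, "az": 0, "claw": -1},
])

```text
time_s: 9.75
tcp_pos: [0.5511, 0.0301, 0.2211]
eef_rot: [180.0, -0.0, 11.2]
contact_force: [-0.4, -0.8, -1.4]
gripper_width: 0.0399
```

>>> step_arm([
  {"tx": 0, "ty": 0, "tz": -0.5, "ax": 0, "ay": 0, "az": 0, "claw": -1},
  {"tx": 0, "ty": 0, "tz": 0, "ax": 0, "ay": 0, "az": 0, "claw": -1},
  {"tx": 0, "ty": 0, "tz": 0, "ax": 0, "ay": 0, "az": 0, "claw": -1},
])

```text
time_s: 10.05
tcp_pos: [0.5511, 0.0301, 0.2205]
eef_rot: [180.0, 0.0, 11.2]
contact_force: [-0.5, -0.3, -0.6]
gripper_width: 0.04
```

>>> step_arm([
  {"tx": 0, "ty": 0, "tz": -0.5, "ax": 0, "ay": 0, "az": 0, "claw": -1},
  {"tx": 0, "ty": 0, "tz": 0, "ax": 0, "ay": 0, "az": 0, "claw": -1},
  {"tx": 0, "ty": 0, "tz": 0, "ax": 0, "ay": 0, "az": 0, "claw": -1},
])

```text
time_s: 10.35
tcp_pos: [0.5511, 0.0301, 0.2205]
eef_rot: [180.0, -0.0, 11.2]
contact_force: [-3.0, 0.9, 4.4]
gripper_width: 0.04
```

>>> step_arm([
  {"tx": 0, "ty": 0, "tz": 0, "ax": 0, "ay": 0, "az": 0, "claw": -1},
])

```text
time_s: 10.45
tcp_pos: [0.5511, 0.0301, 0.2205]
eef_rot: [180.0, -0.0, 11.2]
contact_force: [-4.7, 0.4, 4.9]
gripper_width: 0.0395
```

Contact is at TCP z = 0.2205, which puts the seat at z 0.215, the land level as expected. I'll ease off and slide inward lightly.

>>> step_arm([
  {"tx": 0, "ty": 0, "tz": 0.3, "ax": 0, "ay": 0, "az": 0, "claw": -1},
  {"tx": 1.96, "ty": 0.39, "tz": 0, "ax": 0, "ay": 0, "az": 0, "claw": -1},
  {"tx": 1.96, "ty": 0.39, "tz": 0, "ax": 0, "ay": 0, "az": 0, "claw": -1},
  {"tx": 1.96, "ty": 0.39, "tz": 0, "ax": 0, "ay": 0, "az": 0, "claw": -1},
  {"tx": 0, "ty": 0, "tz": 0, "ax": 0, "ay": 0, "az": 0, "claw": -1},
  {"tx": 0, "ty": 0, "tz": 0, "ax": 0, "ay": 0, "az": 0, "claw": -1},
])

```text
time_s: 11.05
tcp_pos: [0.5574, 0.0312, 0.2205]
eef_rot: [180.0, -0.0, 11.2]
contact_force: [-1.2, -0.6, 4.4]
gripper_width: 0.0395
```

>>> step_arm([
  {"tx": 1.96, "ty": 0.39, "tz": 0, "ax": 0, "ay": 0, "az": 0, "claw": -1},
  {"tx": 1.96, "ty": 0.39, "tz": 0, "ax": 0, "ay": 0, "az": 0, "claw": -1},
  {"tx": 1.96, "ty": 0.39, "tz": 0, "ax": 0, "ay": 0, "az": 0, "claw": -1},
  {"tx": 0, "ty": 0, "tz": 0, "ax": 0, "ay": 0, "az": 0, "claw": -1},
  {"tx": 0, "ty": 0, "tz": 0, "ax": 0, "ay": 0, "az": 0, "claw": -1},
])

```text
time_s: 11.55
tcp_pos: [0.563, 0.0324, 0.2205]
eef_rot: [180.0, -0.0, 11.2]
contact_force: [-1.8, -1.5, 4.5]
gripper_width: 0.0396
```

>>> step_arm([
  {"tx": 1.96, "ty": 0.39, "tz": 0, "ax": 0, "ay": 0, "az": 0, "claw": -1},
  {"tx": 1.96, "ty": 0.39, "tz": 0, "ax": 0, "ay": 0, "az": 0, "claw": -1},
  {"tx": 0, "ty": 0, "tz": 0, "ax": 0, "ay": 0, "az": 0, "claw": -1},
  {"tx": 0, "ty": 0, "tz": 0, "ax": 0, "ay": 0, "az": 0, "claw": -1},
])

```text
time_s: 11.95
tcp_pos: [0.5669, 0.0332, 0.2204]
eef_rot: [180.0, 0.0, 11.2]
contact_force: [-2.2, -1.2, 4.7]
gripper_width: 0.0397
```

>>> step_arm([
  {"tx": 1.96, "ty": 0.39, "tz": 0, "ax": 0, "ay": 0, "az": 0, "claw": -1},
  {"tx": 1.96, "ty": 0.39, "tz": 0, "ax": 0, "ay": 0, "az": 0, "claw": -1},
  {"tx": 0, "ty": 0, "tz": 0, "ax": 0, "ay": 0, "az": 0, "claw": -1},
  {"tx": 0, "ty": 0, "tz": 0, "ax": 0, "ay": 0, "az": 0, "claw": -1},
])

```text
time_s: 12.35
tcp_pos: [0.5709, 0.034, 0.2204]
eef_rot: [180.0, -0.0, 11.2]
contact_force: [-2.4, -0.8, 4.2]
gripper_width: 0.04
```

>>> step_arm([
  {"tx": 0.98, "ty": 0.195, "tz": 0, "ax": 0, "ay": 0, "az": 0, "claw": -1},
  {"tx": 0, "ty": 0, "tz": 0, "ax": 0, "ay": 0, "az": 0, "claw": -1},
  {"tx": 0, "ty": 0, "tz": 0, "ax": 0, "ay": 0, "az": 0, "claw": -1},
])

```text
time_s: 12.65
tcp_pos: [0.5717, 0.0342, 0.2203]
eef_rot: [180.0, 0.0, 11.2]
contact_force: [-2.6, -1.0, 3.6]
gripper_width: 0.0395
```

>>> step_arm([
  {"tx": 0.98, "ty": 0.195, "tz": 0, "ax": 0, "ay": 0, "az": 0, "claw": -1},
  {"tx": 0, "ty": 0, "tz": 0, "ax": 0, "ay": 0, "az": 0, "claw": -1},
  {"tx": 0, "ty": 0, "tz": 0, "ax": 0, "ay": 0, "az": 0, "claw": -1},
])

```text
time_s: 12.95
tcp_pos: [0.5731, 0.0347, 0.2199]
eef_rot: [-180.0, -0.0, 11.2]
contact_force: [1.2, -1.2, -1.3]
gripper_width: 0.0399
```

>>> step_arm([
  {"tx": 0.98, "ty": 0.195, "tz": 0, "ax": 0, "ay": 0, "az": 0, "claw": -1},
  {"tx": 0, "ty": 0, "tz": 0, "ax": 0, "ay": 0, "az": 0, "claw": -1},
  {"tx": 0, "ty": 0, "tz": 0, "ax": 0, "ay": 0, "az": 0, "claw": -1},
])

```text
time_s: 13.25
tcp_pos: [0.5735, 0.0346, 0.22]
eef_rot: [-180.0, 0.0, 11.2]
contact_force: [0.0, -0.1, -2.1]
gripper_width: 0.0401
```

The support force vanished at x ≈ 0.573, so the loop is over the notch. I'll centre in the play and lower.

>>> step_arm([
  {"tx": 0.4, "ty": 0.1, "tz": -1, "ax": 0, "ay": 0, "az": 0, "claw": -1},
  {"tx": 0, "ty": 0, "tz": -1, "ax": 0, "ay": 0, "az": 0, "claw": -1},
  {"tx": 0, "ty": 0, "tz": 0, "ax": 0, "ay": 0, "az": 0, "claw": -1},
  {"tx": 0, "ty": 0, "tz": 0, "ax": 0, "ay": 0, "az": 0, "claw": -1},
])

```text
time_s: 13.65
tcp_pos: [0.574, 0.0346, 0.2183]
eef_rot: [180.0, 0.0, 11.2]
contact_force: [0.4, -1.0, -1.3]
gripper_width: 0.0402
```

>>> step_arm([
  {"tx": 0, "ty": 0, "tz": -1, "ax": 0, "ay": 0, "az": 0, "claw": -1},
  {"tx": 0, "ty": 0, "tz": -1, "ax": 0, "ay": 0, "az": 0, "claw": -1},
  {"tx": 0, "ty": 0, "tz": -1, "ax": 0, "ay": 0, "az": 0, "claw": -1},
  {"tx": 0, "ty": 0, "tz": -1, "ax": 0, "ay": 0, "az": 0, "claw": -1},
  {"tx": 0, "ty": 0, "tz": 0, "ax": 0, "ay": 0, "az": 0, "claw": -1},
  {"tx": 0, "ty": 0, "tz": 0, "ax": 0, "ay": 0, "az": 0, "claw": -1},
])

```text
time_s: 14.25
tcp_pos: [0.5741, 0.0346, 0.2144]
eef_rot: [180.0, 0.0, 11.2]
contact_force: [-0.5, -0.6, -1.0]
gripper_width: 0.0396
```

>>> step_arm([
  {"tx": 0, "ty": 0, "tz": -0.5, "ax": 0, "ay": 0, "az": 0, "claw": -1},
  {"tx": 0, "ty": 0, "tz": 0, "ax": 0, "ay": 0, "az": 0, "claw": -1},
  {"tx": 0, "ty": 0, "tz": 0, "ax": 0, "ay": 0, "az": 0, "claw": -1},
])

```text
time_s: 14.55
tcp_pos: [0.574, 0.0347, 0.2139]
eef_rot: [-180.0, -0.0, 11.2]
contact_force: [0.6, -0.2, -1.6]
gripper_width: 0.0399
```

>>> step_arm([
  {"tx": 0, "ty": 0, "tz": -0.5, "ax": 0, "ay": 0, "az": 0, "claw": -1},
  {"tx": 0, "ty": 0, "tz": 0, "ax": 0, "ay": 0, "az": 0, "claw": -1},
  {"tx": 0, "ty": 0, "tz": 0, "ax": 0, "ay": 0, "az": 0, "claw": -1},
])

```text
time_s: 14.85
tcp_pos: [0.574, 0.0347, 0.2133]
eef_rot: [180.0, 0.0, 11.2]
contact_force: [0.5, 0.4, -2.1]
gripper_width: 0.0401
```

>>> step_arm([
  {"tx": 0, "ty": 0, "tz": -0.5, "ax": 0, "ay": 0, "az": 0, "claw": -1},
  {"tx": 0, "ty": 0, "tz": 0, "ax": 0, "ay": 0, "az": 0, "claw": -1},
  {"tx": 0, "ty": 0, "tz": 0, "ax": 0, "ay": 0, "az": 0, "claw": -1},
])

```text
time_s: 15.15
tcp_pos: [0.574, 0.0347, 0.2129]
eef_rot: [180.0, -0.0, 11.2]
contact_force: [0.1, -0.1, -1.6]
gripper_width: 0.04
```

>>> step_arm([
  {"tx": 0, "ty": 0, "tz": -0.4, "ax": 0, "ay": 0, "az": 0, "claw": -1},
  {"tx": 0, "ty": 0, "tz": 0, "ax": 0, "ay": 0, "az": 0, "claw": -1},
  {"tx": 0, "ty": 0, "tz": 0, "ax": 0, "ay": 0, "az": 0, "claw": -1},
])

```text
time_s: 15.45
tcp_pos: [0.5741, 0.0347, 0.2125]
eef_rot: [180.0, -0.0, 11.2]
contact_force: [0.5, -0.3, -1.0]
gripper_width: 0.0398
```

>>> step_arm([
  {"tx": 0, "ty": 0, "tz": -0.3, "ax": 0, "ay": 0, "az": 0, "claw": -1},
  {"tx": 0, "ty": 0, "tz": 0, "ax": 0, "ay": 0, "az": 0, "claw": -1},
  {"tx": 0, "ty": 0, "tz": 0, "ax": 0, "ay": 0, "az": 0, "claw": -1},
])

```text
time_s: 15.75
tcp_pos: [0.5741, 0.0347, 0.2125]
eef_rot: [180.0, -0.0, 11.2]
contact_force: [-1.2, 0.4, 3.1]
gripper_width: 0.0398
```

Contact at TCP z 0.2125, exactly 8 mm below the land, so the loop is on the notch floor. Releasing.

>>> step_arm([
  {"tx": 0, "ty": 0, "tz": 0.2, "ax": 0, "ay": 0, "az": 0, "claw": -0.05},
  {"tx": 0, "ty": 0, "tz": 0, "ax": 0, "ay": 0, "az": 0, "claw": 0.0},
  {"tx": 0, "ty": 0, "tz": 0, "ax": 0, "ay": 0, "az": 0, "claw": 0.05},
  {"tx": 0, "ty": 0, "tz": 0, "ax": 0, "ay": 0, "az": 0, "claw": 0.1},
  {"tx": 0, "ty": 0, "tz": 0, "ax": 0, "ay": 0, "az": 0, "claw": 0.2},
  {"tx": 0, "ty": 0, "tz": 0, "ax": 0, "ay": 0, "az": 0, "claw": 0.4},
  {"tx": 0, "ty": 0, "tz": 0, "ax": 0, "ay": 0, "az": 0, "claw": 0.6},
  {"tx": 0, "ty": 0, "tz": 0, "ax": 0, "ay": 0, "az": 0, "claw": 0.6},
  {"tx": 0, "ty": 0, "tz": 0, "ax": 0, "ay": 0, "az": 0, "claw": 0.6},
  {"tx": 0, "ty": 0, "tz": 0, "ax": 0, "ay": 0, "az": 0, "claw": 0.6},
])

```text
time_s: 16.75
tcp_pos: [0.574, 0.0347, 0.2124]
eef_rot: [-180.0, -0.0, 11.2]
contact_force: [0.7, 0.1, -0.5]
gripper_width: 0.0701
```

>>> step_arm([
  {"tx": 0, "ty": 0, "tz": 5, "ax": 0, "ay": 0, "az": 0, "claw": 0.6},
  {"tx": 0, "ty": 0, "tz": 8, "ax": 0, "ay": 0, "az": 0, "claw": 0.6},
  {"tx": 0, "ty": 0, "tz": 10, "ax": 0, "ay": 0, "az": 0, "claw": 0.6},
  {"tx": 0, "ty": 0, "tz": 15, "ax": 0, "ay": 0, "az": 0, "claw": 0.6},
  {"tx": 0, "ty": 0, "tz": 20, "ax": 0, "ay": 0, "az": 0, "claw": 0.6},
  {"tx": 0, "ty": 0, "tz": 20, "ax": 0, "ay": 0, "az": 0, "claw": 0.6},
  {"tx": -15, "ty": -3, "tz": 20, "ax": 0, "ay": 0, "az": 0, "claw": 0.6},
  {"tx": -20, "ty": -4, "tz": 20, "ax": 0, "ay": 0, "az": 0, "claw": 0.6},
  {"tx": -20, "ty": -4, "tz": 20, "ax": 0, "ay": 0, "az": 0, "claw": 0.6},
  {"tx": -20, "ty": -4, "tz": 10, "ax": 0, "ay": 0, "az": 0, "claw": 0.6},
  {"tx": -20, "ty": -4, "tz": 0, "ax": 0, "ay": 0, "az": 0, "claw": 0.6},
  {"tx": 0, "ty": 0, "tz": 0, "ax": 0, "ay": 0, "az": 0, "claw": 0.6},
])

```text
time_s: 17.95
tcp_pos: [0.4775, 0.0152, 0.3626]
eef_rot: [-179.9, -0.2, 11.2]
contact_force: [-0.4, 0.5, -0.4]
gripper_width: 0.0701
```

>>> step_arm([
  {"tx": 0, "ty": 0, "tz": 0, "ax": 0, "ay": 0, "az": 0, "claw": 0.6},
  {"tx": 0, "ty": 0, "tz": 0, "ax": 0, "ay": 0, "az": 0, "claw": 0.6},
  {"tx": 0, "ty": 0, "tz": 0, "ax": 0, "ay": 0, "az": 0, "claw": 0.6},
  {"tx": 0, "ty": 0, "tz": 0, "ax": 0, "ay": 0, "az": 0, "claw": 0.6},
  {"tx": 0, "ty": 0, "tz": 0, "ax": 0, "ay": 0, "az": 0, "claw": 0.6},
  {"tx": 0, "ty": 0, "tz": 0, "ax": 0, "ay": 0, "az": 0, "claw": 0.6},
  {"tx": 0, "ty": 0, "tz": 0, "ax": 0, "ay": 0, "az": 0, "claw": 0.6},
  {"tx": 0, "ty": 0, "tz": 0, "ax": 0, "ay": 0, "az": 0, "claw": 0.6},
  {"tx": 0, "ty": 0, "tz": 0, "ax": 0, "ay": 0, "az": 0, "claw": 0.6},
  {"tx": 0, "ty": 0, "tz": 0, "ax": 0, "ay": 0, "az": 0, "claw": 0.6},
])

```text
time_s: 18.95
tcp_pos: [0.479, 0.0157, 0.3604]
eef_rot: [-180.0, -0.0, 11.2]
contact_force: [-0.4, 0.8, -0.6]
gripper_width: 0.0699
```

```bash
python3 - <<'E'
from h import *
c=cap('side'); P=cloud(c); c0=dict(np.load('side0.npz')); P0=cloud(c0)
a=np.radians(11.2); d=np.array([np.cos(a),np.sin(a)]); n=np.array([-d[1],d[0]]); T=np.array([.5741,.0347])
def st(P,A0,A1,tag,zs):
    A=(P[...,:2]-T)@d; B=(P[...,:2]-T)@n; Z=P[...,2]
    for lo,hi in zs:
        q=(A>A0)&(A<A1)&(abs(B)<.045)&(Z>lo)&(Z<hi)
        if q.sum()>5: print(tag,lo,hi,q.sum(),'A',np.percentile(A[q],[3,97]).round(4),'B',np.percentile(B[q],[3,97]).round(4),'Zmax',np.percentile(Z[q],98).round(4))
st(P,-.035,.035,'brush',((.06,.115),(.15,.19),(.19,.24)))
for p,t in((P0,'horn0'),(P,'horn1')): st(p,.05,.078,t,((.1,.15),(.18,.212),(.212,.222)))
for nm in ('tin','mug'):
    w=(190,300,232,338) if nm=='tin' else (188,192,226,240)
    for p in (P0,P):
        q=p[w[1]:w[3],w[0]:w[2]].reshape(-1,3); q=q[(q[:,2]>.012)&(q[:,2]<.1)]; print(nm,q.min(0).round(3),q.max(0).round(3))
cv2.imwrite('pics/s5.png',cv2.resize(c['image'][130:290,180:360],None,fx=3.7,fy=3.7,interpolation=cv2.INTER_CUBIC))
E
```

```text
brush 0.06 0.115 568 A [-0.02    0.0141] B [-0.0361  0.0292] Zmax 0.1102
brush 0.15 0.19 218 A [-0.0113  0.0073] B [-0.0218  0.0188] Zmax 0.1885
brush 0.19 0.24 414 A [-0.0316  0.0322] B [-0.021  0.016] Zmax 0.22
horn0 0.1 0.15 133 A [0.0581 0.0689] B [-0.0198  0.0132] Zmax 0.149
horn0 0.18 0.212 141 A [0.052  0.0763] B [-0.0222 -0.0062] Zmax 0.2115
horn0 0.212 0.222 119 A [0.0519 0.0774] B [-0.0211  0.0181] Zmax 0.2187
horn1 0.1 0.15 134 A [0.0575 0.0698] B [-0.0201  0.0141] Zmax 0.1494
horn1 0.18 0.212 145 A [0.0518 0.0762] B [-0.0221 -0.0055] Zmax 0.2115
horn1 0.212 0.222 124 A [0.0514 0.0765] B [-0.0215  0.018 ] Zmax 0.219
tin [ 0.37  -0.118  0.012] [ 0.442 -0.041  0.028]
tin [ 0.37  -0.119  0.012] [ 0.443 -0.043  0.028]
mug [0.437 0.214 0.012] [0.516 0.324 0.094]
mug [0.436 0.214 0.012] [0.515 0.324 0.094]
```

View pics/s5.png

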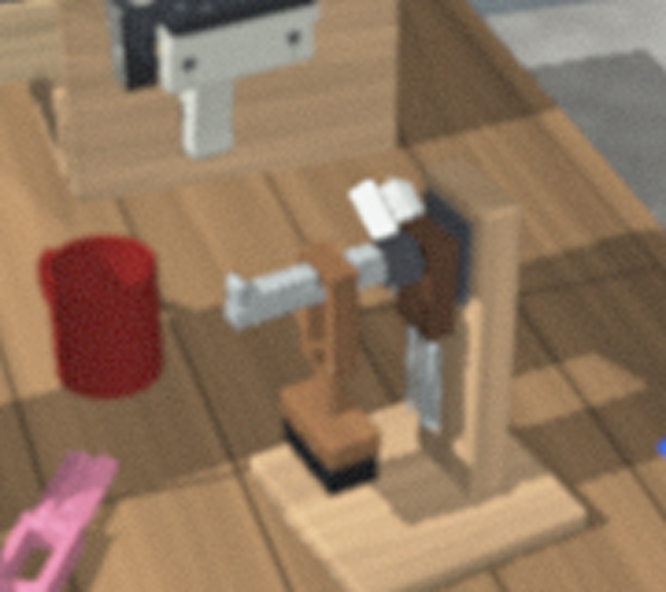

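The picture shows the brush hanging upright in the free notch, with its loop on the bar at crop (325,265) and the head at (330,420). Its top is at z ≈ 0.219 and the gripper is well clear. The shoehorn, tin and mug have not moved.

```bash
python3 -c "
from plant import r
print(r.close_job())"
```

```text
the job is handed in; nothing more can be done
None
```

The shoe brush is hanging by its loop in the free notch, in front of the shoehorn, and the job was handed in at about 19 s of robot time.

I gripped the brush across its loop, threaded the loop over the upturned end and felt lightly along the bar. The press reached at most about 7 N. The loop dropped into the notch about 82 mm out from the post, and I lowered it onto the notch floor, released it and backed well clear.

**Seating:** The wrist touched the bar's flat top at 220.5 mm and the notch floor at 212.5 mm. That is exactly the 8 mm notch depth.

**Final camera check:**
- The brush was upright, with its top at z ≈ 219–220 mm (219 expected).
- The shoehorn, mug and tin were within about 1–2 mm of where they started, which is within measurement noise.

No check failed or disagreed. Stillness rests on one picture taken more than 2 s after release, not on two compared over time.

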